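Set up the plank cutter: seat the plank, draw out the lever handle and hold it

ROBOT

A 7-joint arm with a two-finger parallel gripper is mounted at the origin on the work surface. World frame = base frame: x ahead of the robot, y to its left, z up, the work surface at z = 0. Lengths are in m, angles in rad, forces in N, time in s.
With the tool pointing down it reaches from about 0.425 to 0.925 m from the base axis. Payload 6.8 kg.
Tool frame: the origin (TCP) lies on the mounting face of the last link; the fingertips stand 173 mm ahead of it and the grasp point (between the pads) lies 155 mm ahead of it (grip_point_offset is the distance from the TCP to the grasp point, in m); x points along the fingers, z is the direction in which the jaws open and shut, and the axes are right-handed (so a half turn about x gives the same grasp; the last joint's range is limited). The gripper opens to 85 mm and grips with 20 to 120 N. Pads are 22 mm wide; open, the fingers measure 114 mm over their backs; the gripper's body (76 mm by 85 mm) begins 54 mm behind the grasp point. The pads swing forward as they close: fully open they stand 13 mm farther back than shut.
Start: joints at [-0.108, 0.477, 0.022, 1.555, -0.011, 1.109, -0.083], TCP at [0.675, 0, 0.405] pointing down, gripper open.
Joint ranges: [-2.96, 2.96], [-0.34, 2.1], [-1.41, 1.46], [0.24, 2.44], [-1.37, 4.51], [0.17, 1.92], [-2.96, 2.96]. Speed limits (rad/s): [2.39, 2.39, 3.14, 3.14, 3.14, 3.14, 3.14].

INTERFACE

Orientations are given as a rotation vector (axis times angle).
In Python, from bench import * gives the robot as it stands. The module is installed in compiled form; this text tells all that it offers.
- The arm moves only by the tool servo_tool, never from a script. Its argument "motion" is a list of rows, each a list of 5 numbers: the shift along the tool's x, y, z in m, then the turn about the tool's x in degrees, then the gripper command: -1 is fully open, 1 is shut, values between are in proportion. In form: [[dx, dy, dz, turn, fingers], ...]. A call has 1 to 8 rows; each row is the pose to reach, as a shift and turn from the pose measured when the call began, along the tool's axes at that moment; what a row does not reach only later rows make up. A row lasts 1/10 s, in which the tool goes at most 50 mm and 8.59 degrees, less where a joint would pass 70% of its speed; a pose out of reach is approached as far as the arm can. A call with a gripper value outside its range is refused whole. The fingers move at their own pace and stop on an object; "force" is the grip in N (left out, the last holds). Time passes only in rows, so rows that repeat a pose let the fingers close. It gives the time, the measured TCP pose, the force and the opening at its end, in the units of the state.
- get_obs(): the state, without advancing time (a new reading comes with each control period).
- grab_frame(name): name is "scene" or "side" or "wrist"; returns the picture (384x512x3 uint8, red, green, blue); there is no depth.
- camera_params(name): a dict with "mtx" (3x3 intrinsics, pixels), "world_to_cam" (4x4, takes a point from world to camera coordinates); the wrist camera has in their place "T_tool_cam" (4x4, takes a point from camera to tool coordinates, whose origin is the TCP and whose axes are the tool frame's). Camera axes: x right, y down, z forward; pixel columns grow to the right and rows downward; lengths in m; the calibration is good to about 2 mm. The wrist camera is an equidistant fisheye: a pixel r from the principal point sees the ray r / f radians off the axis. A picture is of the moment at which its call begins: read the wrist's pose just before it. camera_params takes no time and is no camera call.
- hand_in(): hands the job in, once; it reports no verdict.
The state is a dict: "clock": time; "joints": joint angles; "qvel": joint speeds; "tau": joint torques, N m; "tcp_pos": TCP position; "orientation": TCP orientation; "contact_force": force on the tool from outside, world axes, zero at the start; "moment": the same for the moment, N m; "grip_width": finger opening in m.
Only numpy, scipy, OpenCV 4.12 (cv2) and the standard library are available. Lean on these libraries where they do the work, as an engineer would, in place of code of your own. Each camera call takes 0.05 s, during which the arm holds its last target. There are 200 camera calls.

TASK

Get the floor-plank cutter ready for my cut: first push the short oak plank on its bed square and flush into the corner between the steel fence and the orange length stop. Then squeeze the yellow release on the lever's grip, draw the telescopic handle past its first stop right out to its second stop (full length), and finish while still gripping it and holding it out there, so that I can tighten its collar. Do not bring the blade down, and leave the other things on the bench where they are.

Things in the scene. Friction and masses are not known exactly. Their poses are not given: they have to be found in the camera images.
- cutter: floor-plank guillotine fixed to the bench, aluminium bed, top 30 mm above the bench, spanning its x -170..+130, y -70..+200 mm. Origin: on the bench under the blade. +y runs along the cutting line to fence and lever pivot, +x along the plank to the length stop, z up. Steel fence: face at y = +100 mm looking to -y, x -165..+125 mm, 28 mm high above the bed.
- lever_pivot (a point): pivot of the orange blade lever (cutter x 0, y +150, z 95 mm) between two cheeks (x within 31 mm, up to z 125 mm). The lever lies in the plane x = 0 and rises from here 24 degrees (0.42 rad) towards the cutter's -y; its 28 mm square tube ends at a 36 mm black collar 223 mm out, whose thumbscrew stands 36 mm above the axis. The blade hangs to 62 mm below the tube's axis, clear of the plank.
- stop: orange length stop standing on the bed, 75 mm wide, 26 mm high, its face 40 to 65 mm beyond the cutting line. Origin: the inside corner the plank goes into, where the stop's face (looking to -x) meets the fence's face (looking to -y), at bed-top height; axes parallel to the cutter's. A plank fully home has its middle at x = -100, y = -45 mm here.
- plank: loose oak floor plank 200 x 90 x 14 mm, about 0.25 kg, lying on the bed under the raised blade, 10 to 55 mm short of fence and stop and a little askew. Origin: middle of its underside; x along its length towards the stop, y across towards the fence. The end away from the stop and the edge away from the fence are free to push.
- plank_corner (a point): the plank's lower corner that goes into the fence corner (plank x = +100, y = +45 mm, underside). Pushed askew by a single fingertip the plank can bind on fence or stop; two fingertips side by side on its edge or end keep it square. The edge can be reached on the robot's side of the lever (cutter x below about -45 mm)
- handle: telescopic handle sliding out of the lever's tube: 20 mm square tube, black rubber grip 108 mm long, 30 mm wide (cutter's x), 34 mm deep, flange 38 x 44 mm at its outer end. Origin: middle of the grip, 0.215 m above the bench when home. It slides along its own -y, away from the pivot and 24 degrees upward; 0.35 kg, a few newtons move it once released; let go, it slides back by its weight.
- grip_mid (a point): middle of the grip (the same point as the origin of the handle)
- draw (a joint): how far the handle is drawn out, m: 0 home (caught), 0.070 first stop (caught again there if the release is let out), 0.140 second stop, a dead stop at full length with no catch
- release (a joint): yellow release paddle, 44 mm long, 16 mm deep, on the +x (far) side of the grip at its middle, 7 mm proud of it: 0 out, 0.006 m squeezed fully in. A pinch across the grip's middle along the cutter's x squeezes it (4 N to start, 8 N fully in); the catch is free from about 5 mm.
- blade_lever (a joint): swing of the lever, rad: 0 raised (a spring holds it up firmly; some 20 to 35 N down on the grip is needed to move it), growing to 0.40 as the blade comes down
- tape: yellow and black tape measure, 72 x 36 x 66 mm, loose bystander; origin under its middle
- tapping_block: white tapping block 160 x 50 x 35 mm, loose bystander, under or beside the handle's path; origin under its middle
- square: try square, steel blade 200 mm and wooden stock, loose bystander; origin between stock and blade, on the bench
- mallet: rubber mallet lying, 270 mm long, loose bystander; origin under its shaft near the head
- discs: stack of brown sanding discs, 124 mm across, 24 mm high, loose bystander; origin under its middle
- wedge_tub: grey tub of yellow spacer wedges, 120 x 90 x 60 mm, loose bystander; origin under its middle
There are look-alikes about, which are no part of the job. There is more than one size of the plank; the one meant has the size given above.

How it is judged:
By the outcome, as a careful person would: the job done as asked, in the order asked, and still so for the second after the job is handed in, while the arm keeps its last pose, push and grip.
It also fails if it takes over 70 s, if anything falls off the work surface, if the arm or the gripper's body presses on something with over 40 N, if the wrist force passes 120 N, or if a joint passes its speed limit or range.

## Working session

There is one attempt and no reset: what is moved stays moved. The work goes in short steps, Python scripts to look and compute and a tool call to move; the robot and the scene stay as the last step left them, time stands still between calls to the robot, and variables do not carry over. Pictures are saved under pics/ and viewed, about 8 in all and at most 12, crops included, and the job is handed in when it is done.

Besides the shell and the picture viewer there is one more tool, called after "Request:" by a JSON object that holds its "name" and its "arguments". servo_tool: Moves the arm, as the interface text tells. Its arguments: {"type":"object","properties":{"motion":{"type":"array","items":{"type":"array","items":{"type":"number"}}},"force":{"type":"number"}},"required":["motion"]}

```bash
mkdir -p pics; cat > h.py <<'E'
from bench import *
import numpy as np, cv2
from scipy.spatial.transform import Rotation as R
def save(n,img): cv2.imwrite('pics/'+n+'.png',img[:,:,::-1])
E
python3 - <<'E'
from h import *
o=get_obs();print(o)
a=grab_frame('scene');b=grab_frame('side');w=grab_frame('wrist')
save('s0',a);save('d0',b);save('w0',w)
for n in ('scene','side','wrist'):
    print(n,{k:np.round(v,4).tolist() for k,v in camera_params(n).items() if not isinstance(v,str)})
E
```

```text
{'clock': 0.0, 'joints': array([-0.10809575,  0.47775296,  0.02234538,  1.55645758, -0.0114971 ,
        1.10925751, -0.08310819]), 'qvel': array([ 0.00012953, -0.00153173,  0.00089343,  0.00095966, -0.00030177,
        0.00091876,  0.00041504]), 'tau': array([-5.45967814e-04, -5.96443820e+01,  1.60769675e+00, -2.81194621e+01,
        1.24063640e-02,  9.39900521e-03,  2.20753498e-05]), 'tcp_pos': array([6.74722587e-01, 2.00408304e-06, 4.03754558e-01]), 'orientation': array([-1.08969684e-04,  1.57253837e+00, -1.00523480e-04]), 'contact_force': array([ 0.08554347, -0.17405986, -0.59130445]), 'moment': array([-0.03950461, -0.01881581,  0.0235501 ]), 'grip_width': 0.08540608628550879}
scene {'mtx': [[455.4982, 0.0, 256.1242], [0.0, 455.4982, 182.3222], [0.0, 0.0, 1.0]], 'world_to_cam': [[-0.8061, 0.5917, 0.0033, 0.4014], [0.4614, 0.632, -0.6226, -0.1472], [-0.3705, -0.5004, -0.7825, 1.757], [0.0, 0.0, 0.0, 1.0]]}
side {'mtx': [[460.8098, 0.0, 241.5349], [0.0, 460.8098, 193.3005], [0.0, 0.0, 1.0]], 'world_to_cam': [[0.9342, -0.356, -0.0229, -0.49], [-0.2173, -0.5169, -0.828, 0.2301], [0.2829, 0.7785, -0.5603, 1.68], [0.0, 0.0, 0.0, 1.0]]}
wrist {'mtx': [[297.3186, 0.0, 256.3047], [0.0, 297.3186, 188.8804], [0.0, 0.0, 1.0]], 'T_tool_cam': [[-0.0004, -0.3244, 0.9459, 0.0315], [-0.0017, -0.9459, -0.3244, 0.0844], [1.0, -0.0017, -0.0001, -0.0002], [0.0, 0.0, 0.0, 1.0]]}
```

View pics/s0.png

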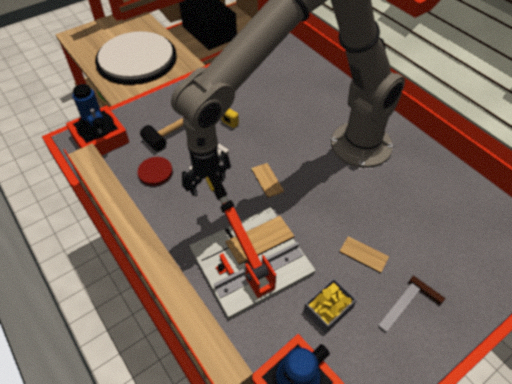

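View pics/d0.png

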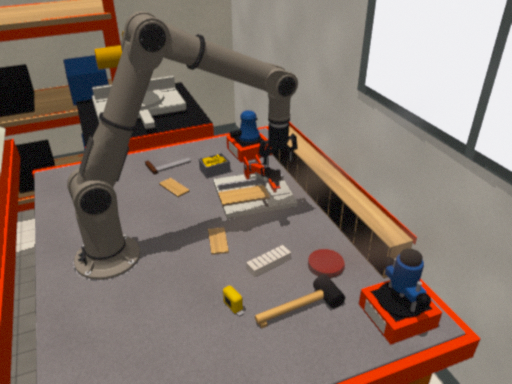

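View pics/w0.png

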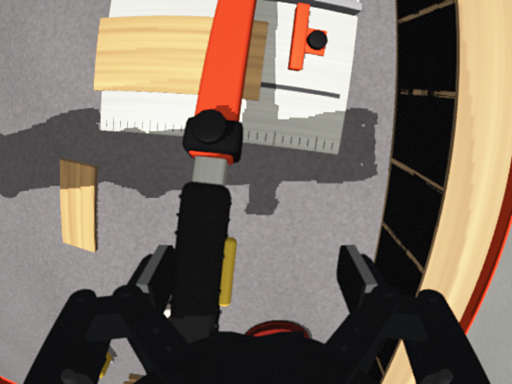

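The wrist view shows the bed's front edge from (101,130) to (338,153), the plank's left end at (103,17)-(94,90), the stop at (300,35), and the grip from (205,185) to (195,330) with the yellow paddle at (229,270). The scene and side views confirm that the cutter stands ahead of the robot and the handle points towards -y.

```bash
cat >> h.py <<'E'
def wpt(uv,z,o):
    P=camera_params('wrist');K=P['mtx'];T=P['T_tool_cam']
    x=(uv[0]-K[0,2]);y=(uv[1]-K[1,2]);r=np.hypot(x,y);th=r/K[0,0]
    d=np.array([np.sin(th)*x/r,np.sin(th)*y/r,np.cos(th)])
    Rw=R.from_rotvec(o['orientation']).as_matrix()
    c=Rw@T[:3,3]+o['tcp_pos'];d=Rw@T[:3,:3]@d
    return c+d*(z-c[2])/d[2]
def proj(n,p):
    P=camera_params(n);q=P['world_to_cam']@np.append(p,1);q=P['mtx']@q[:3];return q[:2]/q[2]
def cpt(n,uv,z):
    P=camera_params(n);M=P['world_to_cam'];d=M[:3,:3].T@np.linalg.inv(P['mtx'])@[uv[0],uv[1],1];c=-M[:3,:3].T@M[:3,3]
    return c+d*(z-c[2])/d[2]
E
python3 - <<'E'
from h import *
o=get_obs()
for n,uv,z in [('bedL',(101,130),.03),('bedR',(338,153),.03),('bedRtop',(358,12),.03),('plTL',(103,17),.044),('plBL',(94,90),.044),('plB1',(197,94),.044),('plBR',(262,101),.044),('plTR',(268,22),.044),('stopB',(291,69),.056),('stopT',(298,2),.056),('collar',(212,130),.2),('grip a',(205,183),.24),('grip b',(196,325),.26),('paddle',(229,270),.215)]:
    print(n,np.round(wpt(uv,z,o),4))
w=cv2.imread('pics/w0.png')
cv2.imwrite('pics/w0c.png',cv2.resize(w[0:170,80:400],None,fx=2.5,fy=2.5,interpolation=cv2.INTER_CUBIC))
s=cv2.imread('pics/s0.png')
cv2.imwrite('pics/s0c.png',cv2.resize(s[170:330,170:340],None,fx=3.6,fy=3.6,interpolation=cv2.INTER_CUBIC))
E
```

```text
bedL [0.4774 0.0461 0.03  ]
bedR [0.7724 0.0125 0.03  ]
bedRtop [0.7931 0.1852 0.03  ]
plTL [0.4934 0.1865 0.044 ]
plBL [0.4795 0.0974 0.044 ]
plB1 [0.609  0.0822 0.044 ]
plBR [0.6804 0.0729 0.044 ]
plTR [0.6869 0.1616 0.044 ]
stopB [0.7104 0.108  0.056 ]
stopT [0.7181 0.1829 0.056 ]
collar [0.6484 0.0617 0.2   ]
grip a [0.6501 0.042  0.24  ]
grip b [ 0.6424 -0.03    0.26  ]
paddle [ 0.6568 -0.0242  0.215 ]
```

View pics/w0c.png

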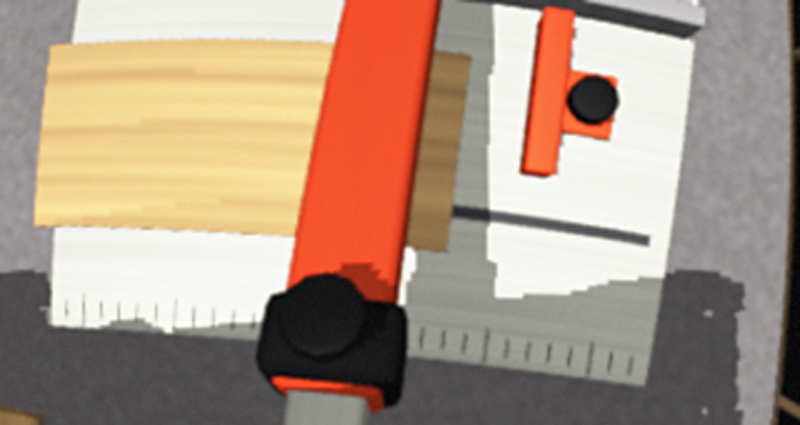

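Request:
{"name": "servo_tool", "arguments": {"motion": [[-0.05, 0, 0, 0, -0.1], [-0.08, 0, 0, 0, -0.1], [-0.08, 0.025, -0.05, 6.4, -0.1], [-0.08, 0.049, -0.1, 6.4, -0.1], [-0.08, 0.049, -0.138, 6.4, -0.1], [-0.08, 0.049, -0.138, 6.4, -0.1], [-0.08, 0.049, -0.138, 6.4, -0.1]], "force": 40}}

```text
clock: 0.85
tcp_pos: [0.5359, 0.0491, 0.4844]
orientation: [0.087, 1.57, -0.087]
contact_force: [0.2, -0.4, -0.6]
grip_width: 0.0467
```

Request:
{"name": "servo_tool", "arguments": {"motion": [[0.05, 0, 0, 0, -0.1], [0.1, 0, 0, 0, -0.1], [0.15, 0, 0, 0, -0.1], [0.2, 0, 0, 0, -0.1], [0.24, 0, 0, 0, -0.1], [0.26, 0, 0, 0, -0.1], [0.26, 0, 0, 0, -0.1]]}}

```text
clock: 1.55
tcp_pos: [0.5355, 0.0486, 0.2211]
orientation: [0.086, 1.575, -0.089]
contact_force: [-1.3, 0.2, 0.5]
grip_width: 0.0471
```

```bash
python3 - <<'E'
from h import *
save('w1',grab_frame('wrist'));o=get_obs();print(o['tcp_pos'],o['contact_force'])
E
```

```text
[0.53627866 0.04874708 0.22304986] [1.3093107  0.34933193 0.52479156]
```

View pics/w1.png

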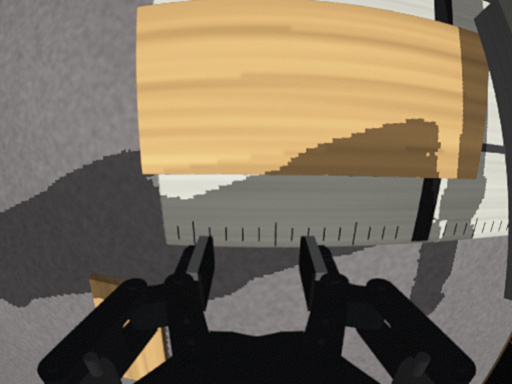

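The wrist view shows the fingertips at (205,240) and (308,240), in front of the plank's near edge at row 175. The plank is nearly square to the tool.

Request:
{"name": "servo_tool", "arguments": {"motion": [[0.015, 0, 0, 0, -0.1], [0.017, 0.015, 0, 0, -0.1], [0.017, 0.025, 0, 0, -0.1], [0.017, 0.032, 0, 0, -0.1], [0.017, 0.039, 0, 0, -0.1], [0.017, 0.046, 0, 0, -0.1], [0.017, 0.052, 0, 0, -0.1], [0.017, 0.052, 0, 0, -0.1]]}}

```text
clock: 2.4
tcp_pos: [0.5422, 0.1016, 0.2062]
orientation: [0.087, 1.572, -0.087]
contact_force: [-0.4, -0.5, -0.4]
grip_width: 0.047
```

```bash
cat >> h.py <<'E'
O=np.array([.6525,.0967]);ex=np.array([.9938,-.1115]);ey=np.array([.1115,.9938])
def cut(p): d=np.array(p)[:2]-O; return np.round([d@ex,d@ey],4)
E
python3 - <<'E'
from h import *
o=get_obs();save('w2',grab_frame('wrist'));print(o['tcp_pos'],o['contact_force'],cut(o['tcp_pos']))
E
```

```text
[0.54217771 0.10155977 0.20623389] [-0.4323121  -0.51165371 -0.39182454] [-0.1102 -0.0075]
```

View pics/w2.png

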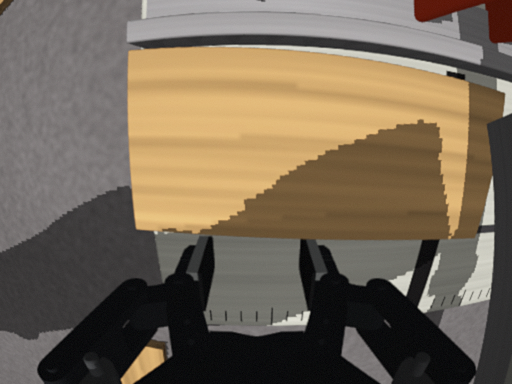

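The plank has followed the fingers. Its far edge at row 50 now lies just short of the fence face, so I push on gently until contact.

Request:
{"name": "servo_tool", "arguments": {"motion": [[0, 0.003, 0, 0, -0.1], [0, 0.006, 0, 0, -0.1], [0, 0.008, 0, 0, -0.1], [0, 0.008, 0, 0, -0.1]]}}

```text
clock: 2.85
tcp_pos: [0.5431, 0.1071, 0.2061]
orientation: [0.086, 1.573, -0.091]
contact_force: [-0.5, -5.7, 1.4]
grip_width: 0.0467
```

Request:
{"name": "servo_tool", "arguments": {"motion": [[0, 0.005, 0, 0, -0.1], [0, 0.006, 0, 0, -0.1], [0, 0.006, 0, 0, -0.1]]}}

```text
clock: 3.15
tcp_pos: [0.5435, 0.1083, 0.206]
orientation: [0.085, 1.574, -0.1]
contact_force: [-2.0, -14.6, 6.7]
grip_width: 0.0469
```

Request:
{"name": "servo_tool", "arguments": {"motion": [[0, -0.025, 0, 0, -0.1], [-0.045, -0.025, 0, 0, 0.05], [-0.08, -0.02, -0.03, 8, 0.05], [-0.08, 0, -0.07, 16, 0.05], [-0.08, 0.02, -0.105, 24, 0.05], [-0.08, 0.049, -0.105, 32, 0.05], [-0.08, 0.049, -0.105, 40, 0.05], [-0.08, 0.049, -0.105, 48, 0.05]]}}

```text
clock: 3.95
tcp_pos: [0.4451, 0.1715, 0.2862]
orientation: [0.739, 1.44, -0.756]
contact_force: [-0.2, 0.2, -0.6]
grip_width: 0.0406
```

Request:
{"name": "servo_tool", "arguments": {"motion": [[0, 0, 0, 8, 0.05], [0, 0, 0, 16, 0.05], [0, 0, 0, 24, 0.05], [0, 0, 0, 32, 0.05], [0, 0, 0, 40, 0.05], [0, 0, 0, 42, 0.05], [0, 0, 0, 42, 0.05]]}}

```text
clock: 4.65
tcp_pos: [0.445, 0.1719, 0.2862]
orientation: [1.288, 1.148, -1.305]
contact_force: [-0.3, -0.3, -0.0]
grip_width: 0.0408
```

```bash
python3 - <<'E'
from h import *
o=get_obs();print(o['tcp_pos'],o['contact_force'],cut(o['tcp_pos']),R.from_rotvec(o['orientation']).as_matrix().round(3),o['joints'].round(2),o['grip_width'])
save('w3',grab_frame('wrist'))
E
```

```text
[0.44497692 0.17189964 0.28623955] [-0.32242278 -0.32909227 -0.03269504] [-0.2146  0.0516] [[-0.006  0.993 -0.12 ]
 [-0.008 -0.12  -0.993]
 [-1.    -0.005  0.009]] [-0.78  0.33  0.33  2.14 -0.16  0.7  -2.03] 0.04077230479889636
```

View pics/w3.png

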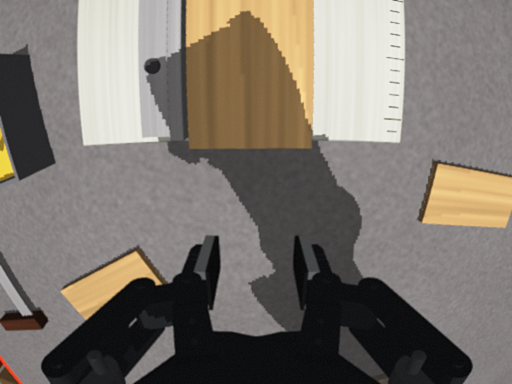

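The plank's end is at row 148, columns 189-312, flush with the fence at (187,100), and the fingers are centred behind it. Next I go down and push towards the stop.

Request:
{"name": "servo_tool", "arguments": {"motion": [[0.04, 0, 0, 0, 0.05], [0.08, 0, 0, 0, 0.05], [0.08, 0.015, 0, 0, 0.05], [0.08, 0.028, 0, 0, 0.05], [0.08, 0.036, 0, 0, 0.05], [0.08, 0.043, 0, 0, 0.05], [0.08, 0.05, 0, 0, 0.05], [0.08, 0.05, 0, 0, 0.05]]}}

```text
clock: 5.5
tcp_pos: [0.4952, 0.1652, 0.2066]
orientation: [1.289, 1.147, -1.303]
contact_force: [0.3, 0.2, -0.4]
grip_width: 0.0409
```

Request:
{"name": "servo_tool", "arguments": {"motion": [[0, 0.004, 0, 0, 0.05], [0, 0.008, 0, 0, 0.05], [0, 0.012, 0, 0, 0.05], [0, 0.012, 0, 0, 0.05]]}}

```text
clock: 5.9
tcp_pos: [0.5045, 0.1643, 0.206]
orientation: [1.284, 1.153, -1.309]
contact_force: [-11.4, 1.0, 7.6]
grip_width: 0.0406
```

Request:
{"name": "servo_tool", "arguments": {"motion": [[0, 0.004, 0, 0, 0.05], [0, 0.005, 0, 0, 0.05], [0, 0.005, 0, 0, 0.05]]}}

```text
clock: 6.2
tcp_pos: [0.5061, 0.1642, 0.2052]
orientation: [1.277, 1.16, -1.316]
contact_force: [-13.4, 1.3, 9.2]
grip_width: 0.0406
```

Request:
{"name": "servo_tool", "arguments": {"motion": [[0, -0.02, 0, 0, 0.05], [-0.04, -0.04, 0, 0, 0.05], [-0.08, -0.06, 0, 0, 0.05], [-0.08, -0.06, 0, 0, 0.05]]}}

```text
clock: 6.6
tcp_pos: [0.4482, 0.1727, 0.2905]
orientation: [1.282, 1.161, -1.309]
contact_force: [1.4, 0.7, -0.4]
grip_width: 0.0405
```

```bash
python3 - <<'E'
from h import *
o=get_obs();print(o['tcp_pos'],o['contact_force'],cut(o['tcp_pos']))
w=grab_frame('wrist');save('w4',w)
s=grab_frame('scene');save('s4',s);d=grab_frame('side')
print(proj('scene',np.r_[O+.056*ex+.1*ey,.044]),proj('side',np.r_[O+.056*ex+.1*ey,.044]))
A=cv2.resize(s[210:300,190:310],(600,450),interpolation=cv2.INTER_CUBIC)
c=w[0:180,60:300];B=cv2.resize(c,(800,600),interpolation=cv2.INTER_CUBIC)
save('s4c',A);save('w4c',B)
E
```

```text
[0.44819893 0.17272816 0.29048486] [ 1.40302593  0.70618964 -0.41133936] [-0.2115  0.0528]
[234.0510252  275.09921748] [267.58370336 179.35876709]
```

View pics/w4c.png

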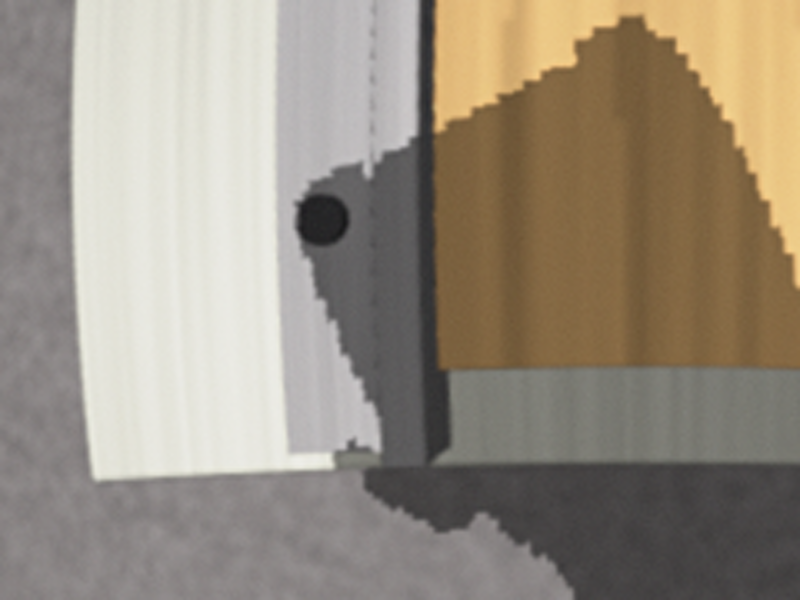

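View pics/s4c.png

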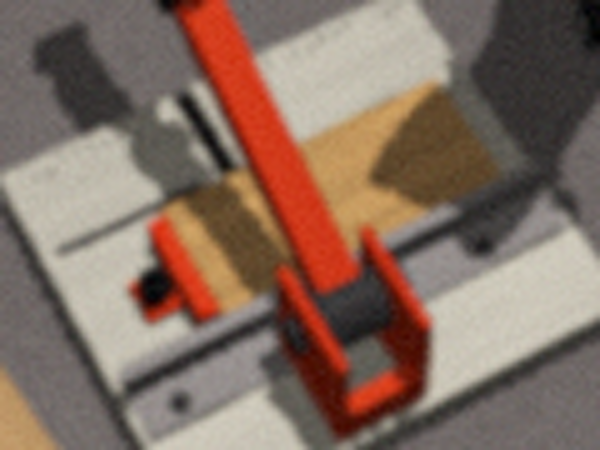

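The plank's edge lies against the fence face with no gap, and the scene view shows its end against the orange stop. I'll reseat the edge lightly on the way to the handle.

Request:
{"name": "servo_tool", "arguments": {"motion": [[-0.02, 0, 0.03, -8, -0.1], [-0.02, 0, 0.07, -16, -0.1], [-0.02, 0.03, 0.1, -24, -0.1], [-0.02, 0.06, 0.1, -32, -0.1], [-0.02, 0.09, 0.1, -40, -0.1], [-0.02, 0.105, 0.1, -48, -0.1], [-0.02, 0.105, 0.1, -56, -0.1], [-0.02, 0.105, 0.1, -64, -0.1]]}}

```text
clock: 7.55
tcp_pos: [0.5423, 0.06, 0.3036]
orientation: [0.433, 1.545, -0.456]
contact_force: [-0.1, -0.3, -0.4]
grip_width: 0.0469
```

Request:
{"name": "servo_tool", "arguments": {"motion": [[0, 0, 0, -8, -0.1], [0, 0, 0, -16, -0.1], [0, 0, 0, -24, -0.1], [0, 0, 0, -26, -0.1], [0, 0, 0, -26, -0.1]]}}

```text
clock: 8.05
tcp_pos: [0.5424, 0.0593, 0.302]
orientation: [0.081, 1.595, -0.097]
contact_force: [0.1, -0.2, -0.3]
grip_width: 0.0473
```

```bash
python3 - <<'E'
from h import *
o=get_obs();print(o['tcp_pos'],o['contact_force'],cut(o['tcp_pos']),R.from_rotvec(o['orientation']).as_matrix().round(3))
E
```

```text
[0.54240036 0.05931226 0.30195343] [ 0.08288385 -0.16210675 -0.28760015] [-0.1052 -0.0494] [[-0.026  0.113  0.993]
 [-0.009  0.994 -0.113]
 [-1.    -0.012 -0.025]]
```

Request:
{"name": "servo_tool", "arguments": {"motion": [[0.05, 0, 0, 0, -0.1], [0.095, 0, 0, 0, -0.1], [0.095, 0.02, 0, 0, -0.1], [0.095, 0.035, 0, 0, -0.1], [0.095, 0.044, 0, 0, -0.1], [0.095, 0.051, 0, 0, -0.1], [0.095, 0.055, 0, 0, -0.1], [0.095, 0.055, 0, 0, -0.1]]}}

```text
clock: 8.85
tcp_pos: [0.5457, 0.1093, 0.2061]
orientation: [0.08, 1.596, -0.105]
contact_force: [-1.6, -10.1, 0.9]
grip_width: 0.0468
```

Request:
{"name": "servo_tool", "arguments": {"motion": [[0, -0.02, 0, 0, -0.1], [-0.03, -0.04, 0, 0, -0.1], [-0.08, -0.06, 0, 0, -0.6], [-0.13, -0.06, 0, 0, -1], [-0.18, -0.06, 0, 0, -1], [-0.23, -0.06, 0, 0, -1], [-0.23, -0.06, 0, 0, -1]]}}

```text
clock: 9.55
tcp_pos: [0.5467, 0.0527, 0.4444]
orientation: [0.083, 1.584, -0.103]
contact_force: [0.9, 0.1, 0.3]
grip_width: 0.0854
```

```bash
python3 - <<'E'
from h import *
o=get_obs();print(o['tcp_pos'],cut(o['tcp_pos']),R.from_rotvec(o['orientation']).as_matrix().round(3))
E
```

```text
[0.54669929 0.05271343 0.44444189] [-0.1002 -0.0555] [[-0.016  0.118  0.993]
 [-0.011  0.993 -0.118]
 [-1.    -0.013 -0.015]]
```

Request:
{"name": "servo_tool", "arguments": {"motion": [[-0.04, -0.02, 0, 0, -1], [-0.04, -0.064, 0.04, 0, -1], [-0.04, -0.064, 0.08, 0, -1], [-0.04, -0.064, 0.102, 0, -1], [-0.04, -0.064, 0.102, 0, -1], [-0.04, -0.064, 0.102, 0, -1]]}}

```text
clock: 10.15
tcp_pos: [0.6408, -0.0224, 0.4829]
orientation: [0.083, 1.586, -0.103]
contact_force: [-0.3, 0.2, -0.2]
grip_width: 0.085
```

```bash
python3 - <<'E'
from h import *
o=get_obs();w=grab_frame('wrist');save('w5',w);print(o['tcp_pos'],cut(o['tcp_pos']))
hsv=cv2.cvtColor(w,cv2.COLOR_RGB2HSV)
m=cv2.inRange(hsv,(20,120,90),(35,255,255));n,l,st,c=cv2.connectedComponentsWithStats(m)
for i in range(1,n):
    if st[i,4]>60:
        x,y,ww,hh,a=st[i];print(st[i],c[i],cut(wpt(c[i],.215,o)),cut(wpt((x+ww,y+hh/2),.215,o)))
E
```

```text
[ 0.6407993  -0.02237202  0.48289313] [ 0.0016 -0.1196]
[277 164   8  52 403] [280.52853598 189.4516129 ] [ 0.0173 -0.1205] [ 0.0211 -0.121 ]
```

View pics/w5.png

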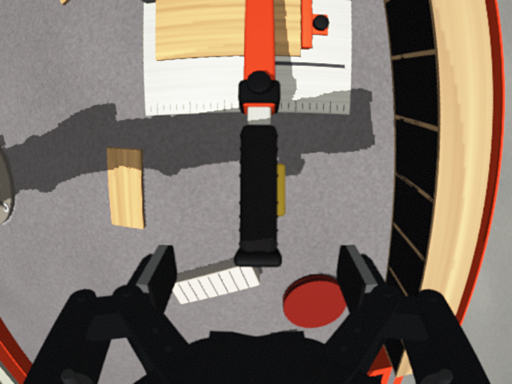

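The grip lies centred between the open fingers at columns 240-277, with the paddle at (281,190). The measured positions match the expected ones to about 1 mm.

Request:
{"name": "servo_tool", "arguments": {"motion": [[0.05, 0, 0, 0, -1], [0.09, 0.001, 0.001, 0, -1], [0.113, 0.001, 0.002, 0, -1], [0.113, 0.001, 0.002, 0, -1]], "force": 35}}

```text
clock: 10.6
tcp_pos: [0.6383, -0.0221, 0.3668]
orientation: [0.082, 1.593, -0.102]
contact_force: [-0.6, 0.5, -0.3]
grip_width: 0.0857
```

Request:
{"name": "servo_tool", "arguments": {"motion": [[0, 0, 0, 0, 1], [0, 0, 0, 0, 1], [0, 0, 0, 0, 1], [0, 0, 0, 0, 1], [0, 0, 0, 0, 1], [0, 0, 0, 0, 1], [0, 0, 0, 0, 1], [0, 0, 0, 0, 1]]}}

```text
clock: 11.4
tcp_pos: [0.6404, -0.0223, 0.37]
orientation: [0.083, 1.583, -0.102]
contact_force: [4.6, -0.3, 3.6]
grip_width: 0.0307
```

Request:
{"name": "servo_tool", "arguments": {"motion": [[-0.004, -0.009, 0, 0, 1], [-0.008, -0.018, 0, 0, 1], [-0.012, -0.0275, 0, 0, 1], [-0.016, -0.0365, 0, 0, 1], [-0.016, -0.0365, 0, 0, 1]]}}

```text
clock: 11.9
tcp_pos: [0.636, -0.0606, 0.3873]
orientation: [0.084, 1.583, -0.105]
contact_force: [-0.8, -0.5, -5.4]
grip_width: 0.0304
```

```bash
python3 - <<'E'
from h import *
o=get_obs();print(o['tcp_pos'],cut(o['tcp_pos']),o['contact_force'],o['grip_width'],R.from_rotvec(o['orientation']).as_matrix().round(3))
w=grab_frame('wrist');hsv=cv2.cvtColor(w,cv2.COLOR_RGB2HSV)
save('w6',w)
E
```

```text
[ 0.63596425 -0.06064169  0.38733099] [ 0.0011 -0.1582] [-0.76052886 -0.48034604 -5.40157902] 0.030418268422920506 [[-0.015  0.12   0.993]
 [-0.012  0.993 -0.12 ]
 [-1.    -0.014 -0.014]]
```

View pics/w6.png

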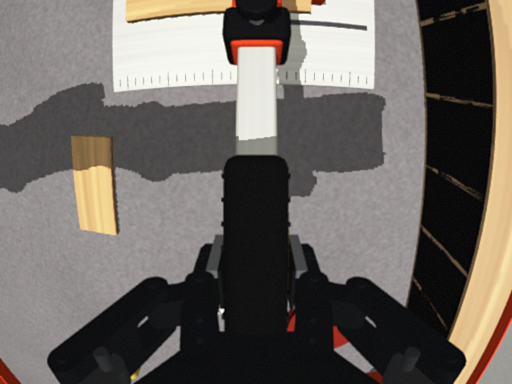

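The handle is out about 40 mm: bare tube shows from row 48 to 155, and the fingers are still at mid-grip. Drawing on.

Request:
{"name": "servo_tool", "arguments": {"motion": [[-0.0045, -0.01, 0, 0, 1], [-0.009, -0.02, 0, 0, 1], [-0.013, -0.03, 0, 0, 1], [-0.0175, -0.04, 0, 0, 1], [-0.0215, -0.05, 0, 0, 1], [-0.026, -0.06, 0, 0, 1], [-0.03, -0.07, 0, 0, 1], [-0.0345, -0.08, 0, 0, 1]]}}

```text
clock: 12.75
tcp_pos: [0.6268, -0.1394, 0.4227]
orientation: [0.084, 1.584, -0.104]
contact_force: [-1.8, -0.2, -6.1]
grip_width: 0.0303
```

Request:
{"name": "servo_tool", "arguments": {"motion": [[-0.002, -0.005, 0, 0, 1], [-0.004, -0.009, 0, 0, 1], [-0.0045, -0.011, 0, 0, 1], [-0.005, -0.012, 0, 0, 1], [-0.005, -0.012, 0, 0, 1]]}}

```text
clock: 13.25
tcp_pos: [0.6257, -0.1496, 0.4272]
orientation: [0.084, 1.585, -0.101]
contact_force: [-1.5, 4.8, -8.4]
grip_width: 0.0305
```

Request:
{"name": "servo_tool", "arguments": {"motion": [[-0.0005, -0.003, 0, 0, 1], [-0.0005, -0.004, 0, 0, 1], [-0.0005, -0.004, 0, 0, 1], [-0.0005, -0.004, 0, 0, 1], [-0.0005, -0.004, 0, 0, 1]]}}

```text
clock: 13.75
tcp_pos: [0.6258, -0.1502, 0.4272]
orientation: [0.085, 1.586, -0.095]
contact_force: [-0.7, 9.3, -7.2]
grip_width: 0.0304
```

```bash
python3 - <<'E'
from h import *
o=get_obs();print(o['tcp_pos'],cut(o['tcp_pos']),o['contact_force'],o['grip_width'])
w=grab_frame('wrist');s=grab_frame('scene');d=grab_frame('side')
w=w.copy()
A=cv2.resize(s[120:330,120:340],(400,382),interpolation=cv2.INTER_CUBIC);B=cv2.resize(w,(400,300))
C=np.zeros((382,800,3),np.uint8);C[:,:400]=A;C[:300,400:]=B
save('f7',C)
E
```

```text
[ 0.62578417 -0.15024229  0.42719057] [ 0.001  -0.2484] [-0.70727844  9.30488214 -7.18762595] 0.03042597532399296
```

View pics/f7.png

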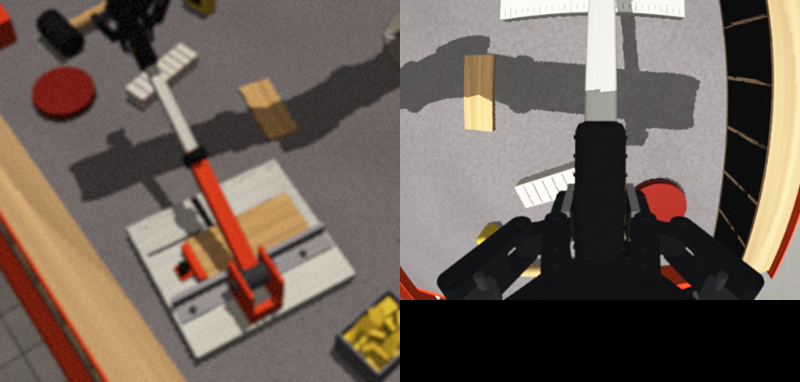

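The handle is fully out. The commanded 4 mm moved it only 0.6 mm while the pull rose to 9 N, so it is on the dead stop. The plank is still in its corner, the lever is up and the bystanders have not moved. Handing in.

```bash
python3 -c "
from h import *
print(hand_in())"
```

```text
the job is handed in; nothing more can be done
None
```

The cutter is ready for your cut: the plank is in its corner and the handle is held out at full length. I handed the job in at about 14 s on the robot's clock.

- **Plank:** I pushed it with two fingertips, first against the fence, then along to the stop, then lightly against the fence again. Contact forces were about 10–15 N, and pictures taken after the stop push showed no gap at fence or stop. The last pictures also show it in the corner, with less detail.
- **Handle:** I pinched it across the middle of the grip with 35 N. The jaws closed to 30.5 mm, which means the release is fully in. I drew it out about 0.140 m to the dead stop. The last 4 mm commanded moved it only 0.6 mm while the pull rose to about 9 N. The arm is still gripping and holding it there.
- **Blade and bench:** the force on the handle was slightly upward, so the blade did not come down. The things on the bench seen in the last pictures are where they were. I did not check the try square or the tape again at the end.

No check failed. The only oddity was a tool tilt of about 1 degree that built up during the moves, and it made no visible difference.

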